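# Tuck the terminal cover under the lap of the main cover and hold it down

### The arm

A 6-joint arm with a two-finger parallel gripper is mounted at the origin on the work surface. World frame = base frame: x ahead of the robot, y to its left, z up, the work surface at z = 0. Lengths are in m, angles in rad, forces in N, time in s.
With the tool pointing down it reaches from about 0.35 to 0.775 m from the base axis. Payload 7.3 kg.
Tool frame: the origin (TCP) lies at the centre of the arm's flange, where the gripper is bolted on; the fingertips stand 178 mm ahead of it and the grasp point (between the pads) lies 159 mm ahead of it (tip_extent is the distance from the TCP to the fingertips, in m); z points along the fingers, y is the line along which they close (so a half turn about z gives the same grasp; the last joint's range is limited). The gripper opens to 92 mm and grips with 3 to 60 N. Pads are 19 mm wide; open, the fingers measure 130 mm over their backs; the gripper's body (75 mm by 190 mm) begins 47 mm behind the grasp point.
Start: joints at [-1.472, 0.342, 1.524, -0, 1.275, -0.146], TCP at [0.127, -0.509, 0.405] pointing down, gripper open.
Joint ranges: [-2.53, 2.53], [-0.77, 2.02], [0.04, 2.7], [-1, 4.14], [0.28, 2.66], [-3.11, 3.11]. Speed limits (rad/s): [2.57, 2.57, 3.14, 3.14, 3.14, 3.14].

### API

Orientations are given as [roll, pitch, yaw] about the fixed x, y, z axes, in that order (R = Rz(yaw) Ry(pitch) Rx(roll)).
In Python, from cell import * gives the robot as it stands.
- The arm moves only by the tool arm_command, never from a script. Its arguments are lists of equal length, an entry for each row: "xyz": the shift along the world's x, y, z in mm, a list of three; "spin": the turn about the world's z in degrees. In form: {"xyz": [[tx, ty, tz], ...], "spin": [spin, ...]}. A call has 1 to 20 rows; each row shifts and turns the commanded pose from where the row before left it; what a row does not reach is not made up. A row lasts 1/10 s, in which the tool goes at most 50 mm and 8.59 degrees, less where a joint would pass 70% of its speed; a pose out of reach is approached as far as the arm can. A call with a gripper value outside its range is refused whole. "jaw" is the opening, from -1 (shut) to 1 (fully open), set as the call begins (left out, the last holds). The fingers move at their own pace and stop on an object; "squeeze" is the grip in N (left out, the last holds). Time passes only in rows, so rows that do not move let the fingers close. It gives the time, the measured TCP pose, the force, the opening and the grip force at its end, in the units of the state.
- observe(): the state, without advancing time (a new reading comes with each control period).
- read_camera(name): name is "scene" or "side" or "wrist"; returns a dict with "img" (400x640x3 uint8, red, green, blue), "depth" (400x640 float32, m along the optical axis (not along the pixel's ray), 0 where there is no reading), "fx", "fy", "cx", "cy" (pixels), "world_from_camera" (4x4, takes a point from camera to world coordinates). Camera axes: x right, y up, looking along -z (the intrinsics and any distortion apply to the point x, -y, -z); pixel columns grow to the right and rows downward; lengths in m; the calibration is good to about 2 mm. A picture is of the moment at which its call begins.
- hand_in(): hands the job in; it is judged then, once.
The state is a dict: "time": time; "qpos": joint angles; "qvel": joint speeds; "joint_efforts": joint torques, N m; "tool_pos": TCP position; "tool_rot": TCP orientation; "contact_force": force on the tool from outside, world axes, zero at the start; "torque": the same for the moment, N m; "opening": finger opening in m; "grip_force": force on a finger pad.
Only numpy, scipy, OpenCV 4.12 (cv2) and the standard library are available. Lean on these libraries where they do the work, as an engineer would, in place of code of your own. Each camera call takes 0.05 s, during which the arm holds its last target. There are 200 camera calls.

### The job

Pick up the orange terminal cover from the blue carrier and lay it flat on the black gasket round the open terminal compartment, its straight side flush against the housing's raised side wall and its front edge still just short of the dark finned main cover. Then slide it along that wall so that its front edge tucks under the overhanging edge of the main cover, until its turned-down rear flange meets the end wall; the main cover is bedded in wet sealant, so do not lift or shift it. Finish while still holding the terminal cover there, pressed down flat on the gasket with a firm push of about 10 N, ready for its screws, and leave everything else on the bench where it is.

Things in the scene. Friction and masses are not known exactly. Their poses are not given: they have to be found in the camera images.
- housing: Grey cast housing 200 x 120 mm, fixed in an aluminium nest 250 x 150 x 12 mm. Origin: bench level, under its middle; z up, +x toward the coil end (finned main cover), -x end: terminal compartment, +y: raised wall. Terminal cover home: its origin at (-57, -1, 52) mm
- gasket: firm, smooth black rubber gasket 2 mm thick, fixed on the ledges round the terminal compartment, top at z = 52 mm (origin: housing frame 0, 0, 50 mm). In the housing frame it runs along the end wall (x -99 to -94 mm) and both sides (y -59 to -54 and y 50 to 55 mm), open toward the main cover. The terminal cover slides on it; axes as the housing
- end_wall (a point): on the outer face of the terminal end wall, at gasket height (housing frame -100, -1, 52 mm); the cover's rear flange stops against this face. Two black cable glands stick out 18 mm below it, tops at z = 37 mm. Axes as the housing
- raised_wall (a point): on the straight inner face (housing y = 56 mm, parallel to x) of the raised side wall, halfway along the terminal compartment, at gasket height (housing frame -50, 56, 52 mm). The wall rises 7 mm above the gasket. Axes as the housing
- main_cover: Dark aluminium main cover with seven fins, plate 121 x 120 x 4 mm, about 0.35 kg, lying by its own weight on the coil end's walls (59 mm high), a spigot leaving it 1.5 mm play. Origin: middle of the plate's underside (housing frame 40.5, 0, 59 mm); axes as the housing. Its front edge overhangs the compartment, 14 mm past the partition. Fins reach 13 mm above its underside. Do not lift or shift
- lap_edge (a point): middle of the main cover's overhanging front edge, on its underside (housing frame -20, 0, 59 mm), 7 mm above the gasket: the 4 mm plate of the terminal cover passes under with 3 mm to spare; axes as the main cover
- cover: Orange plastic terminal cover, 0.09 to 0.18 kg: plate 94 (x) x 114 (y) x 4 mm, origin at the middle of its underside, z up, +x toward its plain front edge. Rear flange, full width, hangs 10 mm down at x -47 to -43. Grip it from above by the raised box 54 (x) x 36 (y) x 20 mm on its middle, across the 36 mm. Starts level, underside 22 mm above the bench
- tongue (a point): middle of the terminal cover's front edge, on its underside (47 mm ahead of its origin); axes as the cover
- flange (a point): on the inner (front) face of the terminal cover's rear flange, at the height of the plate's underside (43 mm behind its origin); axes as the cover
- edge_front (a point): on the cover's straight +y side, underside, 42 mm ahead of its origin (42, 57, 0 mm); this side goes flush against the raised wall
- edge_rear (a point): on the cover's straight +y side, underside, 42 mm behind its origin (-42, 57, 0 mm)
- carrier: Blue plastic carrier fixed on the bench, base 130 (x) x 150 (y) x 5 mm, with two ribs 10 mm wide, their tops 22 mm above the bench, along its x at y = -40 and +40 mm, that support the terminal cover. Origin: middle of its underside
- case_a: bystander: open grey coil case 110 x 85 x 32 mm; origin under its middle
- case_b: bystander: a second such coil case 110 x 85 x 32 mm; origin under its middle
- coil_a: bystander: toroid coil, tan with copper winding, 70 mm across, 26 mm high; origin under its middle
- coil_b: bystander: a second such toroid coil
- screwdriver: bystander: screwdriver lying on the bench; origin under its middle
- screw_tray: bystander: yellow tray of screws, 90 x 70 x 28 mm; origin under its middle
- flask: bystander: white and purple vacuum flask, 80 mm across, 228 mm high; origin under its middle
- sealant: bystander: small sealant bottle standing on the bench, 42 mm across, 110 mm high; origin under its middle
There are look-alikes about, which are no part of the job. There is more than one size of the main_cover; the job needs the middle-sized.

How it is judged:
By the outcome, as a careful person would: the job done as asked, in the order asked, and still so for the second after the job is handed in, while the arm keeps its last pose, push and grip.
It also fails if it takes over 38 s, if anything falls off the work surface, if the arm or the gripper's body presses on something with over 40 N, if the wrist force passes 120 N, or if a joint passes its speed limit or range.

## Working session

There is one attempt and no reset: what is moved stays moved. The work goes in short steps, Python scripts to look and compute and a tool call to move; the robot and the scene stay as the last step left them, time stands still between calls to the robot, and variables do not carry over. Pictures are saved under pics/ and viewed, at most 10 in all, crops included, and the job is handed in when it is done.

Besides the shell and the picture viewer there is one more tool, called as name(argument=value, ...), one argument or row to a line, values as JSON. arm_command: Moves the arm, as the interface text tells. Its arguments: {"type":"object","properties":{"xyz":{"type":"array","items":{"type":"array","items":{"type":"number"}}},"spin":{"type":"array","items":{"type":"number"}},"jaw":{"type":"number"},"squeeze":{"type":"number"}},"required":["xyz","spin"]}

```bash
ls; mkdir -p pics
cat > h.py <<'E'
from cell import *
import numpy as np, cv2
def snap(n):
    c=read_camera(n); np.savez(f'pics/{n}.npz',**c); return c
def world(c,u,v,z=None):
    # z given: intersect ray with plane z, else use depth
    d=np.array([(u-c['cx'])/c['fx'],-(v-c['cy'])/c['fy'],-1.])
    T=np.array(c['world_from_camera'])
    if z is None: return T[:3,:3]@(d*c['depth'][int(round(v)),int(round(u))])+T[:3,3]
    r=T[:3,:3]@d; return T[:3,3]+r*(z-T[2,3])/r[2]
E
python3 - <<'E'
from h import *
for n in ('scene','side'):
    c=snap(n); cv2.imwrite(f'pics/{n}1.png',c['img'][:,:,::-1]); print(n,c.keys(),c['fx'],c['cx'],np.round(c['world_from_camera'],3))
s=observe(); print(s)
E
```

```text
pics
scene dict_keys(['img', 'depth', 'fx', 'fy', 'cx', 'cy', 'world_from_camera']) 375.40243676795507 317.862536702134 [[-0.289 -0.743  0.603  1.396]
 [ 0.957 -0.232  0.173  0.232]
 [ 0.011  0.627  0.779  1.186]
 [ 0.     0.     0.     1.   ]]
side dict_keys(['img', 'depth', 'fx', 'fy', 'cx', 'cy', 'world_from_camera']) 469.9212571530803 326.2081486858504 [[-0.969  0.176 -0.176  0.228]
 [-0.248 -0.637  0.73   1.2  ]
 [ 0.017  0.75   0.661  1.203]
 [ 0.     0.     0.     1.   ]]
{'time': 0.1, 'qpos': array([-1.47197695e+00,  3.42693682e-01,  1.52491676e+00,  2.69487453e-05,
        1.27538081e+00, -1.46007914e-01]), 'qvel': array([-0.00044385, -0.00079867, -0.00234449, -0.00110331,  0.00071897,
        0.00196031]), 'joint_efforts': array([ 1.02080186e-03, -4.32004988e+01, -2.44693226e+01,  7.18912901e-02,
        5.26107650e-02, -4.73700993e-05]), 'tool_pos': array([ 0.12726441, -0.50922994,  0.40409484]), 'tool_rot': array([-3.14021268e+00, -2.28978221e-04,  2.44819264e-01]), 'contact_force': array([-0.42498392,  0.41952311, -0.46446567]), 'torque': array([ 0.00633013, -0.01562482, -0.00784771]), 'grip_force': 0.0, 'opening': 0.09178654655484138}
```

View pics/scene1.png

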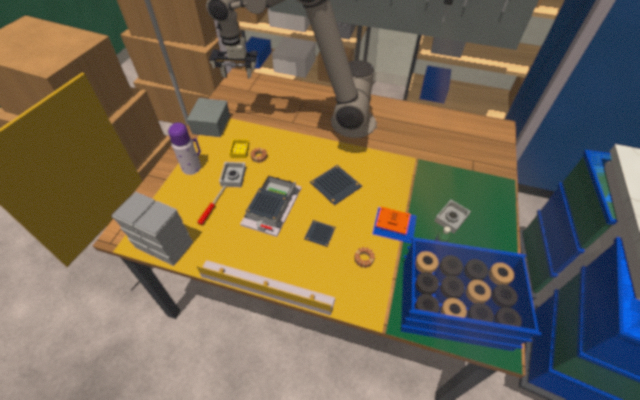

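View pics/side1.png

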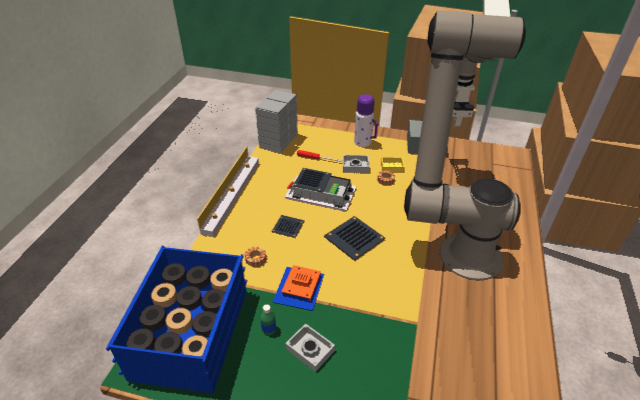

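The side view shows the three finned covers:
- Large, loose on the bench: side (355,237), scene (336,184).
- Small, loose on the bench: side (288,226), scene (320,233).
- Middle-sized, on the housing: side (315,182), scene (268,203). This one fits, since it is seated on the housing's coil end.

The orange cover is on the blue carrier at side (300,283), scene (393,221). I'll confirm with one enlarged crop.

Run:
```python
from h import *
a=dict(np.load('pics/side.npz')); b=dict(np.load('pics/scene.npz'))
f=lambda c,u,v:cv2.resize(c['img'][v-37:v+38,u-50:u+50],(400,300),interpolation=cv2.INTER_CUBIC)
im=np.vstack([np.hstack([f(a,322,187),f(a,300,285)]),np.hstack([f(b,270,205),f(b,393,222)])])
cv2.imwrite('pics/crop1.png',im[:,:,::-1])
for n,u,v in(('housing',315,185),('cover box',302,276),('big',355,237),('small',288,226)):print(n,world(a,u,v).round(3))
for n,u,v in(('housing',270,205),('cover box',395,217)):print(n,world(b,u,v).round(3))
```

```text
housing [ 0.597 -0.146  0.072]
cover box [0.524 0.274 0.044]
big [0.402 0.027 0.011]
small [0.65  0.033 0.007]
housing [ 0.628 -0.174  0.064]
cover box [0.526 0.285 0.041]
```

View pics/crop1.png

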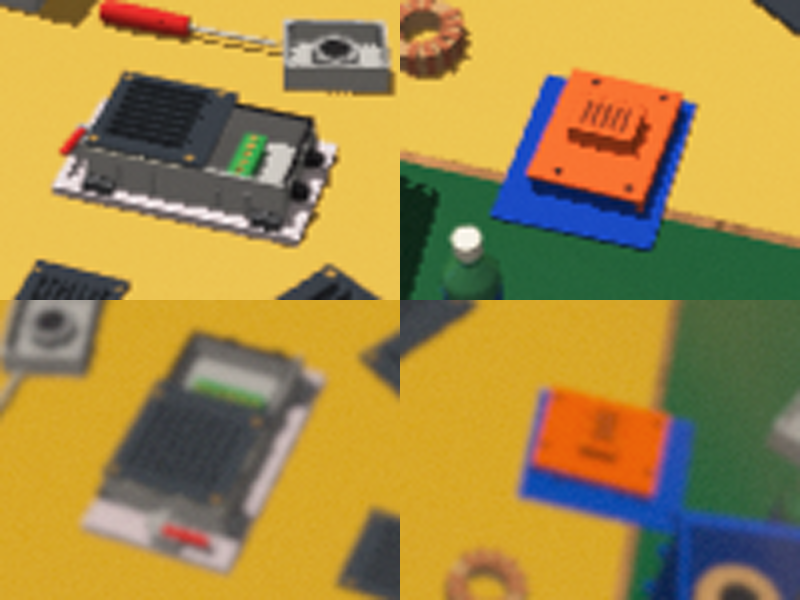

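Crop: left panels show the housing, with the finned middle-sized cover covering its coil end and the open compartment (green terminals, two glands) nearer the robot. Right panels show the orange cover level on the blue carrier. Identity confirmed.

Run:
```python
from h import *
c=snap('wrist'); s=observe(); p=s['tool_pos']; from scipy.spatial.transform import Rotation as R
Tt=np.eye(4);Tt[:3,:3]=R.from_euler('xyz',s['tool_rot']).as_matrix();Tt[:3,3]=p
print(c['fx'],c['cx'],c['cy'],np.round(np.linalg.inv(Tt)@c['world_from_camera'],3)); print(np.round(c['world_from_camera'],3))
a=dict(np.load('pics/side.npz')); b=dict(np.load('pics/scene.npz'))
for n,u,v in(('flask',364,110),('glassred',307,155),('coilcase',356,163)):print(n,world(a,u,v).round(3))
# rough dirs: cover plate by orange
def xyz(c):
    v,u=np.mgrid[:400,:640]; d=np.stack([(u-c['cx'])/c['fx'],-(v-c['cy'])/c['fy'],-np.ones(u.shape)],-1)*c['depth'][...,None]
    T=c['world_from_camera'];return d@T[:3,:3].T+T[:3,3]
for c in(a,b):
    h=cv2.cvtColor(c['img'],cv2.COLOR_RGB2HSV); P=xyz(c)
    m=(h[...,0]<12)&(h[...,1]>180)&(h[...,2]>120)&(abs(P[...,0]-.525)<.1)&(abs(P[...,1]-.28)<.1)&(P[...,2]<.032)
    q=P[m]; r=cv2.minAreaRect((q[:,:2]*1000).astype(np.float32)); print(m.sum(),r,np.median(q[:,2]))
    m=(abs(P[...,0]-.59)<.16)&(abs(P[...,1]+.15)<.16)&(P[...,2]>.045)&(P[...,2]<.09)
    q=P[m]; r=cv2.minAreaRect((q[:,:2]*1000).astype(np.float32)); print(m.sum(),r)
```

```text
308.2652046939353 319.27022210346405 198.03120537713266 [[ 0.     0.961  0.277  0.074]
 [ 1.    -0.     0.001  0.001]
 [ 0.001  0.277 -0.961  0.02 ]
 [ 0.     0.     0.     1.   ]]
[[ 0.242  0.932  0.269  0.199]
 [-0.97   0.234  0.065 -0.492]
 [-0.002 -0.277  0.961  0.384]
 [ 0.     0.     0.     1.   ]]
flask [ 0.495 -0.56   0.183]
glassred [ 0.704 -0.401  0.017]
coilcase [ 0.486 -0.393  0.023]
608 ((525.29345703125, 279.4197692871094), (119.59696197509766, 94.46427154541016), 88.5736312866211) 0.025665631226291508
838 ((580.2579345703125, -186.47032165527344), (130.94419860839844, 202.50482177734375), 86.88665771484375)
153 ((529.7940673828125, 279.0049133300781), (105.46676635742188, 94.0578384399414), 89.83267211914062) 0.02600853162928063
1060 ((581.9803466796875, -189.7022247314453), (124.29658508300781, 206.72650146484375), 87.9366455078125)
```

arm_command(
  xyz=[
    [15,12,0],
    [30,25,0],
    [30,25,0],
    [30,25,0],
    [30,25,0],
    [30,25,0],
    [30,25,0],
    [30,25,0],
    [30,25,0],
    [30,25,0],
    [30,25,0],
    [30,25,0],
    [30,25,0],
    [18,9,0],
    [0,0,0],
    [0,0,0],
  ],
  spin=[-1,-1,-1,-1,-1,-1,-1,-1,-1,-1,-1,-1,-1,-1,0,0],
)

```text
time: 1.75
tool_pos: [0.5201, -0.1883, 0.4042]
tool_rot: [-3.141, 0.001, 0.002]
contact_force: [-0.1, -0.6, -0.1]
opening: 0.0917
grip_force: 0.0
```

Run:
```python
from h import *
c=snap('wrist'); cv2.imwrite('pics/w1.png',cv2.cvtColor(c['img'],cv2.COLOR_RGB2BGR)); np.savez('pics/wh.npz',**c)
s=observe();print(s['time'],s['tool_pos'],s['tool_rot'])
```

```text
1.8 [ 0.51966945 -0.18870843  0.40439166] [-3.14153160e+00  1.22266173e-03  5.67122893e-04]
```

View pics/w1.png

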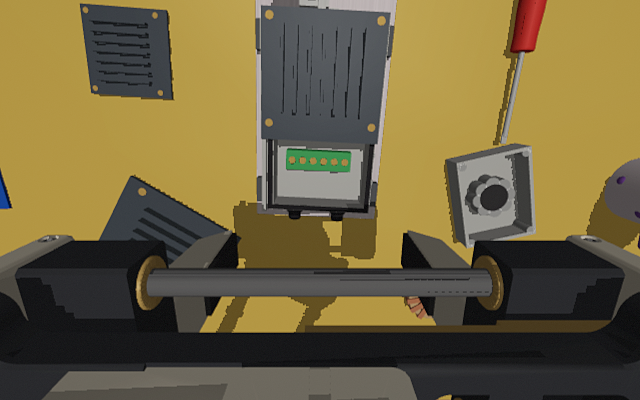

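The wrist view shows the housing at (325,110): main cover's front edge runs from about (261,137) to (386,143), and the compartment's end wall is at about row 210 with the glands at (293,214) and (336,216). I'll enlarge the compartment and print height profiles.

Run:
```python
from h import *
c=dict(np.load('pics/wh.npz'))
im=cv2.resize(c['img'][120:225,245:400],None,fx=5,fy=5,interpolation=cv2.INTER_CUBIC)
cv2.imwrite('pics/w1c.png',im[:,:,::-1])
v,u=np.mgrid[:400,:640]; d=np.stack([(u-c['cx'])/c['fx'],-(v-c['cy'])/c['fy'],-np.ones(u.shape)],-1)*c['depth'][...,None]
T=c['world_from_camera'];P=d@T[:3,:3].T+T[:3,3]
for r in(160,190): print(r,[(u,*(P[r,u]*1000).round().astype(int)[1:]) for u in range(254,388,2)])
for k in(300,340): print(k,[(v,*(P[v,k]*1000).round().astype(int)[[0,2]]) for v in range(126,222,2)])
m=(P[...,2]>.045)&(P[...,2]<.09)&(v<225)&(abs(u-325)<90)
print(cv2.minAreaRect((P[m][:,:2]*1000).astype(np.float32)))
m&=(P[...,2]>.058)&(P[...,2]<.075); 
q=P[m&(v<133)];print(cv2.minAreaRect((q[:,:2]*1000).astype(np.float32)), np.percentile(q[:,2],[10,50,90]))
```

```text
160 [(254, np.int64(-107), np.int64(1)), (256, np.int64(-110), np.int64(2)), (258, np.int64(-114), np.int64(12)), (260, np.int64(-117), np.int64(11)), (262, np.int64(-128), np.int64(60)), (264, np.int64(-130), np.int64(59)), (266, np.int64(-132), np.int64(55)), (268, np.int64(-133), np.int64(52)), (270, np.int64(-135), np.int64(52)), (272, np.int64(-138), np.int64(53)), (274, np.int64(-139), np.int64(45)), (276, np.int64(-139), np.int64(30)), (278, np.int64(-139), np.int64(17)), (280, np.int64(-142), np.int64(17)), (282, np.int64(-144), np.int64(16)), (284, np.int64(-147), np.int64(17)), (286, np.int64(-151), np.int64(34)), (288, np.int64(-189), np.int64(384)), (290, np.int64(-155), np.int64(35)), (292, np.int64(-158), np.int64(36)), (294, np.int64(-160), np.int64(35)), (296, np.int64(-162), np.int64(32)), (298, np.int64(-164), np.int64(34)), (300, np.int64(-167), np.int64(35)), (302, np.int64(-169), np.int64(35)), (304, np.int64(-171), np.int64(35)), (306, np.int64(-174), np.int64(34)), (308, np.int64(-176), np.int64(34)), (310, np.int64(-178), np.int64(36)), (312, np.int64(-181), n
[... 6857 characters left out ...]
 np.int64(490), np.int64(17)), (198, np.int64(488), np.int64(18)), (200, np.int64(486), np.int64(20)), (202, np.int64(486), np.int64(29)), (204, np.int64(486), np.int64(37)), (206, np.int64(486), np.int64(46)), (208, np.int64(486), np.int64(52)), (210, np.int64(483), np.int64(52)), (212, np.int64(481), np.int64(53)), (214, np.int64(473), np.int64(37)), (216, np.int64(469), np.int64(33)), (218, np.int64(467), np.int64(35)), (220, np.int64(465), np.int64(34))]
((581.707763671875, -189.7586669921875), (122.82179260253906, 201.4870147705078), 87.32173156738281)
((625.6392211914062, -192.3374481201172), (122.59699249267578, 114.20222473144531), 87.9468994140625) [0.06247075 0.06357532 0.07183393]
```

View pics/w1c.png

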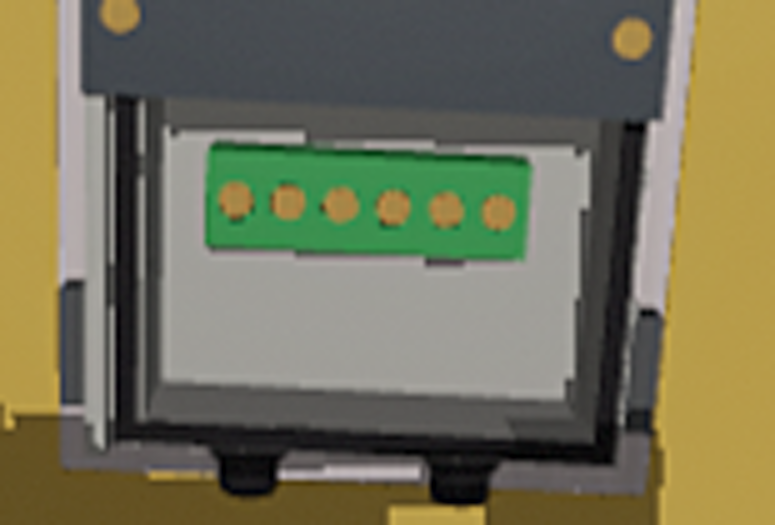

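The enlarged crop shows the gasket U (black), and the raised wall as the light strip at left (crop x 90–105, y 95–450). The terminal screws slope 2.6°, which agrees with the depth fit: housing origin ≈ (581, -190) mm, yaw ≈ -2.7°. Next I'll look at the orange cover from above.

arm_command(
  xyz=[
    [-3,20,0],
    [-5,40,0],
    [-5,45,0],
    [-5,45,0],
    [-5,45,0],
    [-5,45,0],
    [-5,45,0],
    [-5,45,0],
    [-5,45,0],
    [-5,45,0],
    [-5,32,0],
    [-2,16,0],
    [0,0,0],
    [0,0,0],
  ],
  spin=[0,0,0,0,0,0,0,0,0,0,0,0,0,0],
)

```text
time: 3.2
tool_pos: [0.4655, 0.2785, 0.4047]
tool_rot: [3.141, 0.0, -0.0]
contact_force: [0.9, -0.5, -0.6]
opening: 0.0917
grip_force: 0.0
```

```bash
cat >> h.py <<'E'
def cloud(c):
    v,u=np.mgrid[:400,:640]; d=np.stack([(u-c['cx'])/c['fx'],-(v-c['cy'])/c['fy'],-np.ones(u.shape)],-1)*c['depth'][...,None]
    T=c['world_from_camera'];return d@T[:3,:3].T+T[:3,3]
E
python3 - <<'E'
from h import *
c=snap('wrist'); cv2.imwrite('pics/w2.png',cv2.cvtColor(c['img'],cv2.COLOR_RGB2BGR)); np.savez('pics/wc.npz',**c)
P=cloud(c); hs=cv2.cvtColor(c['img'],cv2.COLOR_RGB2HSV)
o=(hs[...,0]<14)&(hs[...,1]>170)&(abs(P[...,0]-.525)<.1)&(abs(P[...,1]-.28)<.1)
f=lambda q:cv2.minAreaRect((q[:,:2]*1000).astype(np.float32))
z=P[...,2]
for a,b in((.024,.029),(.042,.06)):
    q=P[o&(z>a)&(z<b)];print(f(q),len(q),np.median(q[:,2]))
q=P[o&(z<.021)]; print('low',len(q),q.mean(0) if len(q) else 0)
s=observe();print(s['time'],s['tool_pos'],s['tool_rot'])
# housing fit
from scipy.optimize import least_squares
c=dict(np.load('pics/wh.npz'));P=cloud(c)*1000
v,u=np.mgrid[:400,:640]
m=(P[...,2]>50)&(P[...,2]<61)&(v<225)&(v>145)&(abs(u-325)<90)
for z0,z1 in((50,54.5),(57.5,61)):
  q=P[m&(P[...,2]>z0)&(P[...,2]<z1)]
  t=np.radians(-2.65);R=np.array([[np.cos(t),np.sin(t)],[-np.sin(t),np.cos(t)]])
  h=(q[:,:2]-[581.2,-189.7])@R.T
  print(len(q),np.percentile(h,[0,2,10,50,90,98,100],axis=0).round(1).T)
E
```

```text
((526.7161254882812, 278.93170166015625), (112.9172134399414, 93.55261993408203), 88.69316101074219) 6577 0.02642336520183769
((526.5598754882812, 278.3571472167969), (35.5906867980957, 54.0613899230957), 88.53498077392578) 1422 0.04640149947340824
low 0 0
3.25 [0.4656012  0.27816316 0.4047438 ] [ 3.14078282e+00  1.34362606e-04 -1.03204928e-03]
1231 [[-100.   -99.2  -97.9  -82.9  -36.8  -27.9  -22.9]
 [ -59.9  -59.3  -57.4    4.4   53.5   55.8   56.4]]
262 [[-99.6 -98.5 -92.5 -62.7 -34.  -28.9 -27.6]
 [ 56.3  56.4  56.5  57.8  59.8  60.   60.1]]
```

View pics/w2.png

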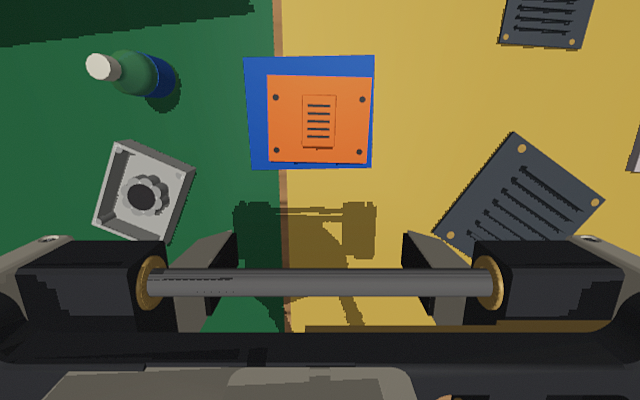

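Overhead view: orange cover at (320,118), with its raised box at (319,120) on the blue carrier. The sealant bottle is at (130,72) and the case at (143,193). I'll check which side the flange is on and the clearance to the bottle.

Run:
```python
from h import *
for n in('side','scene'):
    c=dict(np.load(f'pics/{n}.npz'));P=cloud(c);hs=cv2.cvtColor(c['img'],cv2.COLOR_RGB2HSV)
    o=(hs[...,0]<14)&(hs[...,1]>170)&(abs(P[...,0]-.525)<.08)&(abs(P[...,1]-.28)<.08)
    q=P[o&(P[...,2]<.021)];print(n,len(q),(q*1000).round()[:12].tolist())
c=dict(np.load('pics/wc.npz'));P=cloud(c)*1000
m=(P[...,2]>60)&(P[...,2]<130)&(P[...,1]>330)&(P[...,0]>480)
q=P[m];print(len(q),q.min(0),q.max(0))
```

```text
side 27 [[555.0, 218.0, 20.0], [580.0, 207.0, -4.0], [560.0, 224.0, 21.0], [559.0, 228.0, 20.0], [500.0, 220.0, 20.0], [518.0, 239.0, 21.0], [503.0, 233.0, 18.0], [486.0, 233.0, 19.0], [483.0, 234.0, 20.0], [481.0, 238.0, 21.0], [495.0, 250.0, 20.0], [569.0, 274.0, 20.0]]
scene 12 [[461.0, 324.0, 4.0], [456.0, 328.0, -1.0], [506.0, 235.0, 20.0], [491.0, 302.0, 21.0], [492.0, 303.0, 16.0], [526.0, 250.0, 20.0], [506.0, 331.0, 21.0], [569.0, 265.0, 21.0], [567.0, 302.0, 21.0], [565.0, 310.0, 21.0], [571.0, 318.0, 20.0], [570.0, 322.0, 21.0]]
2213 [552.45832423 439.5999483   60.0013027 ] [592.64323682 474.44185865 112.3590754 ]
```

Run:
```python
from h import *
for n in('side','scene'):
    P=cloud(dict(np.load(f'pics/{n}.npz')))*1000
    for lo,hi in((474,486),(567,579)):
        m=(P[...,0]>lo)&(P[...,0]<hi)&(abs(P[...,1]-279)<50)
        print(n,lo,np.histogram(P[...,2][m],[-2,3,8,12,16,20,24,30])[0])
```

```text
side 474 [12 32  4  6  7 20 40]
side 567 [ 1  2  4  0  1 11 28]
scene 474 [ 0  0  0  0  0  5 26]
scene 567 [12 49  7  4  4 15 30]
```

arm_command(
  xyz=[
    [20,0,-10],
    [26,0,-30],
    [15,0,-40],
    [0,0,-40],
    [0,0,-40],
    [0,0,-25],
    [0,0,0],
  ],
  spin=[-1.3,0,0,0,0,0,0],
)

```text
time: 3.95
tool_pos: [0.5256, 0.2774, 0.2161]
tool_rot: [3.138, 0.007, -0.025]
contact_force: [-1.1, 0.1, -0.2]
opening: 0.092
grip_force: 0.0
```

arm_command(
  xyz=[
    [1,1,-9],
    [0,0,0],
    [0,0,0],
  ],
  spin=[0,0,0],
)

```text
time: 4.25
tool_pos: [0.5278, 0.2806, 0.2122]
tool_rot: [-3.141, -0.002, -0.023]
contact_force: [-0.3, 0.8, -0.2]
opening: 0.092
grip_force: 0.0
```

arm_command(
  xyz=[
    [-1,-2,-5],
    [0,0,0],
    [0,0,0],
  ],
  spin=[0,0,0],
)

```text
time: 4.55
tool_pos: [0.5262, 0.2786, 0.206]
tool_rot: [3.142, -0.0, -0.022]
contact_force: [-0.3, -0.1, 0.5]
opening: 0.092
grip_force: 0.0
```

arm_command(
  xyz=[
    [0,0,0],
    [0,0,0],
    [0,0,0],
    [0,0,0],
    [0,0,0],
    [0,0,0],
    [0,0,0],
  ],
  spin=[0,0,0,0,0,0,0],
  jaw=-1,
  squeeze=45,
)

```text
time: 5.25
tool_pos: [0.5263, 0.2787, 0.2057]
tool_rot: [3.141, 0.0, -0.022]
contact_force: [0.2, 0.0, -0.3]
opening: 0.0405
grip_force: 0.0
```

arm_command(
  xyz=[
    [0,0,0],
    [0,0,0],
    [0,0,0],
  ],
  spin=[0,0,0],
)

```text
time: 5.55
tool_pos: [0.5262, 0.2787, 0.2057]
tool_rot: [3.142, 0.0, -0.022]
contact_force: [-1.1, -0.0, -0.2]
opening: 0.0357
grip_force: 45.0
```

arm_command(
  xyz=[
    [0,0,10],
    [0,0,30],
    [0,0,40],
    [0,-10,30],
    [-1,-25,10],
    [-1,-40,0],
    [-1,-40,0],
    [-1,-40,0],
    [-1,-40,0],
    [-2,-40,0],
    [-2,-40,0],
    [-2,-40,0],
    [-2,-40,0],
    [-2,-40,0],
    [-2,-35,0],
    [0,-25,0],
    [0,-14,0],
    [0,0,0],
    [0,0,0],
  ],
  spin=[0,0,0,0,0,0,0,0,0,0,0,0,0,0,0,0,0,0,0],
)

```text
time: 7.45
tool_pos: [0.5092, -0.1896, 0.3258]
tool_rot: [-3.141, 0.0, -0.022]
contact_force: [-0.4, 1.0, -2.3]
opening: 0.0361
grip_force: 45.0
```

Run:
```python
from h import *
c=snap('wrist'); P=cloud(c); hs=cv2.cvtColor(c['img'],cv2.COLOR_RGB2HSV); np.savez('pics/wl.npz',**c)
s=observe();t=s['tool_pos'];print(s['time'],t,s['tool_rot'],s['contact_force'],s['grip_force'])
a=snap('side');b=snap('scene')
f=lambda c,u,v:cv2.resize(c['img'][v-37:v+38,u-50:u+50],(400,300),interpolation=cv2.INTER_CUBIC)
w=cv2.resize(c['img'],(480,300))
im=np.hstack([f(a,325,170),w[:,40:440]]);cv2.imwrite('pics/l1.png',im[:,:,::-1])
o=(hs[...,0]<14)&(hs[...,1]>150)&(P[...,2]>t[2]-.2)&(P[...,2]<t[2]-.17)
q=P[o]*1000;print(len(q),np.percentile(q,[0,1,50,99,100],axis=0).round(1).tolist(),cv2.minAreaRect(q[:,:2].astype(np.float32)))
# front edge fit
y=np.arange(-235,-150,5.);e=[q[abs(q[:,1]-k)<2.5,0].max() if (abs(q[:,1]-k)<2.5).any() else np.nan for k in y];print(np.round(e,1))
g=np.isfinite(e);print(np.degrees(np.arctan(np.polyfit(y[g],np.array(e)[g],1)[0])))
```

```text
7.5 [ 0.50926315 -0.1891746   0.32577705] [-3.14099061e+00  3.92596444e-04 -2.13882181e-02] [ 0.07242711  0.69967502 -1.80242534] 44.99942421913147
14234 [[461.9, -248.2, 143.7], [464.3, -246.7, 144.9], [539.2, -190.8, 146.4], [557.0, -135.0, 151.9], [558.1, -133.2, 155.8]] ((509.6136169433594, -190.36074829101562), (114.3998794555664, 94.83601379394531), 88.82247924804688)
[556.  556.  556.1 556.3 556.3 556.4 556.6 556.7 556.8 557.  557.  557.1
 557.2 557.4 557.4 557.6 557.7]
1.27187345785047
```

View pics/l1.png

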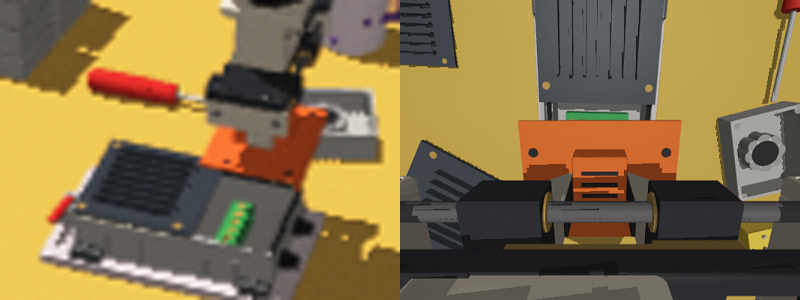

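The left panel shows the cover held level behind and above the open compartment, with its flange hanging at the glands' (robot) end. The right panel shows its plain front edge facing the main cover. I'll turn it by the 1.4° remaining and lower it.

arm_command(
  xyz=[
    [1.5,-0.5,-10],
    [0,0,-25],
    [0,0,-25],
    [0,0,-15],
    [0,0,-6],
    [0,0,0],
    [0,0,0],
  ],
  spin=[-1.4,0,0,0,0,0,0],
)

```text
time: 8.3
tool_pos: [0.5111, -0.1907, 0.2452]
tool_rot: [3.141, -0.001, -0.047]
contact_force: [-0.1, -0.1, -1.5]
opening: 0.0357
grip_force: 45.0
```

```bash
cat > m.py <<'E'
from h import *
c=snap('wrist'); P=cloud(c)*1000; hs=cv2.cvtColor(c['img'],cv2.COLOR_RGB2HSV)
s=observe();t=s['tool_pos']*1000;print(s['time'],t.round(2),s['tool_rot'].round(4),s['contact_force'].round(1),s['torque'].round(2))
O=np.array([581.2,-189.7]);a=np.radians(-2.65);R=np.array([[np.cos(a),np.sin(a)],[-np.sin(a),np.cos(a)]])
H=(P[...,:2]-O)@R.T
print('tcp in housing',R@(t[:2]-O),'yaw',np.degrees(s['tool_rot'][2]))
o=(hs[...,0]<14)&(hs[...,1]>150)&(abs(P[...,2]-(t[2]-179.6))<3)
q=H[o];z=P[...,2][o]
for k in(-45,-25,25,45): print('front',k,q[abs(q[:,0+1]-k)<4,0].max().round(1),'z',np.median(z[abs(q[:,1]-k)<4]).round(1))
for k in(-65,-55,-45,-35): 
    n=abs(q[:,0]-k)<4
    if n.any(): print('+y',k,q[n,1].max().round(1),q[n,1].min().round(1))
d=(P[...,2]>62)&(P[...,2]<65.5)&(H[...,0]>-26)&(H[...,0]<-5)&~o&(abs(H[...,1])<55)&(hs[...,1]<130)
print('lap min x',[H[...,0][d&(abs(H[...,1]-k)<5)].min().round(1) if (d&(abs(H[...,1]-k)<5)).any() else None for k in(-45,-20,20,45)])
E
python3 m.py
```

```text
8.35 [ 511.13 -190.84  245.55] [ 3.1408e+00 -1.5000e-03 -4.6600e-02] [-0.1 -0.2 -2.3] [0.   0.03 0.02]
tcp in housing [-69.94668081  -4.37633099] yaw -2.672816870970271
front -45 -22.0 z 65.9
front -25 -22.0 z 65.9
front 25 -22.0 z 65.9
front 45 -22.0 z 66.0
+y -65 52.0 -62.1
+y -55 51.8 -62.3
+y -45 51.9 -62.5
+y -35 51.9 -62.4
lap min x [np.float64(-19.4), np.float64(-19.4), np.float64(-19.4), np.float64(-19.4)]
```

arm_command(
  xyz=[
    [-0.4,0,-4],
    [0,0,-3],
    [0,0,-1.5],
    [0,0,0],
    [0,0,0],
  ],
  spin=[0,0,0,0,0],
)

```text
time: 8.85
tool_pos: [0.5104, -0.1909, 0.2363]
tool_rot: [3.142, -0.0, -0.047]
contact_force: [0.0, -0.4, -2.1]
opening: 0.0355
grip_force: 45.0
```

arm_command(
  xyz=[
    [0,0,-0.8],
    [0,0,0],
    [0,0,0],
  ],
  spin=[0,0,0],
)

```text
time: 9.15
tool_pos: [0.5104, -0.1909, 0.2357]
tool_rot: [3.141, -0.0, -0.047]
contact_force: [-1.1, 0.4, 1.1]
opening: 0.0361
grip_force: 45.0
```

arm_command(
  xyz=[
    [0,0,-0.3],
    [0,1,0],
    [0,1,0],
    [0,0.5,0],
    [0,0,0],
    [0,0,0],
  ],
  spin=[0,0,0,0,0,0],
)

```text
time: 9.75
tool_pos: [0.5107, -0.1887, 0.2357]
tool_rot: [3.14, -0.002, -0.047]
contact_force: [-0.7, -3.5, 5.2]
opening: 0.0355
grip_force: 45.0
```

arm_command(
  xyz=[
    [0,0.5,0],
    [0,0,0],
    [0,0,0],
  ],
  spin=[0,0,0],
)

```text
time: 10.05
tool_pos: [0.5107, -0.1882, 0.2357]
tool_rot: [3.14, -0.002, -0.047]
contact_force: [-0.2, -3.8, 4.8]
opening: 0.0352
grip_force: 45.0
```

arm_command(
  xyz=[
    [0,0.5,0],
    [0,0.5,0],
    [0,0,0],
    [0,0,0],
  ],
  spin=[0,0,0,0],
)

```text
time: 10.45
tool_pos: [0.5107, -0.1872, 0.2357]
tool_rot: [3.14, -0.002, -0.047]
contact_force: [-0.3, -3.0, 5.5]
opening: 0.0353
grip_force: 45.0
```

arm_command(
  xyz=[
    [0,0.5,0],
    [0,0,0],
    [0,0,0],
  ],
  spin=[0,0,0],
)

```text
time: 10.75
tool_pos: [0.5107, -0.1867, 0.2357]
tool_rot: [3.14, -0.002, -0.047]
contact_force: [-0.2, -3.0, 5.4]
opening: 0.0356
grip_force: 45.0
```

arm_command(
  xyz=[
    [0,0.5,0],
    [0,0,0],
    [0,0,0],
  ],
  spin=[0,0,0],
)

```text
time: 11.05
tool_pos: [0.5107, -0.1863, 0.2357]
tool_rot: [3.14, -0.002, -0.047]
contact_force: [0.5, -3.3, 4.7]
opening: 0.0354
grip_force: 45.0
```

arm_command(
  xyz=[
    [0,0.4,0],
    [0,0,0],
    [0,0,0],
  ],
  spin=[0,0,0],
)

```text
time: 11.35
tool_pos: [0.5107, -0.1861, 0.2357]
tool_rot: [3.14, -0.002, -0.047]
contact_force: [-0.3, -5.6, 5.9]
opening: 0.0352
grip_force: 45.0
```

arm_command(
  xyz=[
    [0,0.3,0],
    [0,0,0],
    [0,0,0],
  ],
  spin=[0,0,0],
)

```text
time: 11.65
tool_pos: [0.5107, -0.186, 0.2357]
tool_rot: [3.139, -0.002, -0.047]
contact_force: [-1.1, -6.9, 4.1]
opening: 0.0356
grip_force: 45.0
```

```bash
python3 m.py
```

```text
11.7 [ 510.72 -186.05  235.75] [ 3.1394e+00 -2.0000e-03 -4.6900e-02] [ 0.1 -5.9  5.1] [-0.81  0.17 -0.06]
tcp in housing [-70.57288636   0.38502067] yaw -2.6852475317073794
front -45 -22.6 z 56.4
front -25 -22.5 z 56.3
front 25 -22.4 z 56.4
front 45 -22.4 z 56.3
+y -65 56.1 -58.1
+y -55 56.3 -58.0
+y -45 56.3 -57.5
+y -35 56.3 -57.6
lap min x [np.float64(-19.5), np.float64(-19.5), np.float64(-19.5), np.float64(-19.4)]
```

arm_command(
  xyz=[
    [1,-0.04,0],
    [1,-0.05,0],
    [1,-0.05,0],
    [1,-0.05,0],
    [1,-0.05,0],
    [1,-0.04,0],
    [0,0,0],
  ],
  spin=[0,0,0,0,0,0,0],
)

```text
time: 12.4
tool_pos: [0.515, -0.1864, 0.2357]
tool_rot: [3.14, 0.004, -0.046]
contact_force: [-11.3, -7.7, 13.0]
opening: 0.0358
grip_force: 45.0
```

arm_command(
  xyz=[
    [1,-0.05,0],
    [1,-0.05,0],
    [1,-0.05,0],
    [1,-0.04,0],
    [1,-0.05,0],
    [0,0,0],
    [0,0,0],
  ],
  spin=[0,0,0,0,0,0,0],
)

```text
time: 13.1
tool_pos: [0.52, -0.1866, 0.2357]
tool_rot: [3.14, 0.004, -0.046]
contact_force: [-11.2, -7.4, 11.9]
opening: 0.0355
grip_force: 45.0
```

arm_command(
  xyz=[
    [0.8,-0.04,0.1],
    [0.8,-0.04,0.1],
    [0.8,-0.04,0],
    [0,0,0],
    [0,0,0],
  ],
  spin=[0,0,0,0,0],
)

```text
time: 13.6
tool_pos: [0.5225, -0.1867, 0.2357]
tool_rot: [3.14, 0.004, -0.046]
contact_force: [-9.7, -7.3, 9.3]
opening: 0.0358
grip_force: 45.0
```

arm_command(
  xyz=[
    [0.7,-0.03,0],
    [0,0,0],
    [0,0,0],
  ],
  spin=[0,0,0],
)

```text
time: 13.9
tool_pos: [0.5232, -0.1868, 0.2357]
tool_rot: [3.14, 0.004, -0.046]
contact_force: [-9.7, -7.5, 10.1]
opening: 0.0357
grip_force: 45.0
```

arm_command(
  xyz=[
    [0.5,-0.02,0],
    [0,0,0],
    [0,0,0],
  ],
  spin=[0,0,0],
)

```text
time: 14.2
tool_pos: [0.5237, -0.1868, 0.2357]
tool_rot: [3.14, 0.004, -0.046]
contact_force: [-10.3, -7.7, 10.8]
opening: 0.0356
grip_force: 45.0
```

arm_command(
  xyz=[
    [0.5,-0.02,0],
    [0,0,0],
    [0,0,0],
  ],
  spin=[0,0,0],
)

```text
time: 14.5
tool_pos: [0.5241, -0.1868, 0.2357]
tool_rot: [3.14, 0.004, -0.047]
contact_force: [-9.9, -7.6, 10.5]
opening: 0.036
grip_force: 45.0
```

arm_command(
  xyz=[
    [0.5,-0.02,0],
    [0,0,0],
    [0,0,0],
  ],
  spin=[0,0,0],
)

```text
time: 14.8
tool_pos: [0.5246, -0.1868, 0.2357]
tool_rot: [3.14, 0.004, -0.046]
contact_force: [-10.3, -8.0, 10.2]
opening: 0.0353
grip_force: 45.0
```

arm_command(
  xyz=[
    [0.5,-0.02,0],
    [0,0,0],
    [0,0,0],
  ],
  spin=[0,0,0],
)

```text
time: 15.1
tool_pos: [0.5248, -0.1869, 0.2357]
tool_rot: [3.14, 0.005, -0.046]
contact_force: [-11.8, -8.2, 11.4]
opening: 0.0357
grip_force: 45.0
```

arm_command(
  xyz=[
    [0.4,-0.02,0],
    [0,0,0],
    [0,0,0],
  ],
  spin=[0,0,0],
)

```text
time: 15.4
tool_pos: [0.5249, -0.1868, 0.2357]
tool_rot: [3.14, 0.006, -0.046]
contact_force: [-15.3, -7.7, 12.5]
opening: 0.0356
grip_force: 45.0
```

arm_command(
  xyz=[
    [0.4,-0.02,0],
    [0,0,0],
    [0,0,0],
  ],
  spin=[0,0,0],
)

```text
time: 15.7
tool_pos: [0.5251, -0.1869, 0.2357]
tool_rot: [3.14, 0.007, -0.046]
contact_force: [-15.2, -8.5, 14.0]
opening: 0.0356
grip_force: 45.0
```

```bash
python3 m.py
python3 - <<'E'
from h import *
a=snap('side');w=snap('wrist')
f=lambda c,u,v,k:cv2.resize(c['img'][v-k*3//4:v+k*3//4,u-k:u+k],(400,300),interpolation=cv2.INTER_CUBIC)
cv2.imwrite('pics/e1.png',np.hstack([f(a,325,180,44),cv2.resize(w['img'][100:220,240:400],(400,300))])[:,:,::-1])
E
```

```text
15.75 [ 525.08 -186.87  235.65] [ 3.1405  0.0067 -0.0463] [-15.7  -8.1  14. ] [-1.11  2.35 -0.02]
tcp in housing [-56.19502184   0.23436429] yaw -2.6523508991865143
front -45 -21.4 z 56.3
front -25 -21.5 z 56.3
front 25 -21.4 z 56.4
front 45 -21.4 z 56.4
+y -55 56.1 -57.8
+y -45 56.0 -58.1
+y -35 56.3 -57.6
lap min x [np.float64(-19.1), np.float64(-19.7), np.float64(-19.2), np.float64(-19.4)]
```

View pics/e1.png

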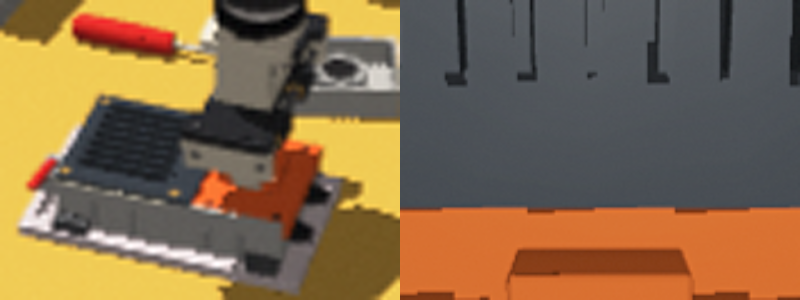

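The left panel shows the cover seated with its flange over the glands' end. In the right panel the orange front edge disappears evenly under the main cover, at about row 208. The flange has met the wall (force rising, no further travel). I'll relax the forward push so the tool stands upright, then trim the down force to 10 N.

arm_command(
  xyz=[
    [-0.6,0,0],
    [-0.6,0,0],
    [0,0,0],
    [0,0,0],
  ],
  spin=[0,0,0,0],
)

```text
time: 16.25
tool_pos: [0.5246, -0.1868, 0.2357]
tool_rot: [3.14, 0.004, -0.046]
contact_force: [-11.3, -7.1, 10.7]
opening: 0.0353
grip_force: 45.0
```

```bash
cat > p.py <<'E'
from h import *
w=snap('wrist');s=observe();P=cloud(w)*1000;hs=cv2.cvtColor(w['img'],cv2.COLOR_RGB2HSV)
print(s['time'],(s['tool_pos']*1000).round(2),s['tool_rot'].round(4),s['contact_force'].round(1),s['torque'].round(2))
o=(hs[...,0]<14)&(hs[...,1]>150)&(abs(P[...,2]-56.3)<3)
q=P[o];A=np.c_[q[:,:2]-[525,-187],np.ones(len(q))];k=np.linalg.lstsq(A,q[:,2],rcond=None)[0];print('plate tilt',k,q[:,0].min(),q[:,0].max())
r=P[(abs(P[...,2]-63.5)<1.5)&(P[...,0]>560)&(P[...,0]<590)&(abs(P[...,1]+190)<50)];print('lid z',np.median(r[:,2]),len(r))
E
python3 p.py
```

```text
16.3 [ 524.63 -186.83  235.67] [ 3.1402  0.0041 -0.0464] [-10.6  -7.7  10.8] [-1.07  1.74 -0.04]
plate tilt [-5.49653977e-04  6.97198973e-04  5.63647342e+01] 476.57756938643723 562.0999005315194
lid z 63.36243700822382 11232
```

arm_command(
  xyz=[
    [0,0,0],
    [0,0,0],
    [0,0,0],
    [0,0,0],
    [0,0,0],
  ],
  spin=[0,0,0,0,0],
)

```text
time: 16.8
tool_pos: [0.5246, -0.1868, 0.2357]
tool_rot: [3.14, 0.004, -0.046]
contact_force: [-10.7, -7.4, 10.9]
opening: 0.0355
grip_force: 45.0
```

```bash
python3 p.py; python3 -c "
from cell import *
print(hand_in())"
```

```text
16.85 [ 524.65 -186.84  235.69] [ 3.1402  0.0041 -0.0465] [-10.9  -7.5   9.9] [-1.06  1.64  0.01]
plate tilt [-2.53270644e-04  9.00200891e-04  5.63731140e+01] 476.94458194267514 562.0538191264101
lid z 63.36465100463565 11214
the job is handed in; nothing more can be done
None
```

I handed the job in at about 17 s: the terminal cover is flat on the gasket, against the raised wall, tucked under the main cover with its flange at the end wall, and held with about 10 N down; the main cover showed no measurable lift or shift.

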